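# Push a parts box home down a guide lane

### The arm

A 6-joint arm with a two-finger parallel gripper is mounted at the origin on a cart in front of the work surface, level with it; the furniture and walls round the work are solid. World frame = base frame: x ahead of the robot, y to its left, z up, the work surface at z = 0. Lengths are in mm, angles in degrees, forces in N, time in s.
With the tool pointing down it reaches from about 425 to 950 mm from the base axis. Payload 14.7 kg.
Tool frame: the origin (TCP) lies midway between the tips of the shut fingers; the grasp point (between the pads) lies hold_point_z behind it (hold_point_z is the distance from the TCP to the grasp point, in mm); z points along the fingers, y is the direction in which the jaws open and shut (so a half turn about z gives the same grasp; the last joint's range is limited). The gripper opens to 85 mm and grips with 20 to 120 N. Pads are 22 mm wide; open, the fingers measure 114 mm over their backs; the gripper's body (76 mm by 85 mm) begins 54 mm behind the grasp point. The pads swing forward as they close: fully open they stand 13 mm farther back than shut.
Start: joints at [-71.024, 27.513, 91.461, -0, 61.026, -2.67], TCP at [239.785, -604.148, 231.297] pointing down, gripper open.
Joint ranges: [-157.49, 157.49], [-46.99, 117.5], [13.45, 153.17], [-89.5, 269.5], [5.16, 153.95], [-167.48, 167.48]. Speed limits (degrees/s): [108.29, 108.29, 136.94, 172.46, 172.46, 172.46].

### API

Orientations are given as a 3x3 rotation matrix whose columns are the frame's x, y, z axes.
In Python, from plant import read_state, snapshot, calibration, sign_off, hold_point_z gives the robot as it stands.
- The arm moves only by the shell command python3 -m crank 'ROWS' [FORCE]. ROWS is JSON, a list of rows, each a list of 7 numbers: the closure in counts, from 0 (fully open) to 255 (shut), then the shift along the tool's x, y, z in m, then the turn, a rotation vector about the tool's x, y, z in degrees. In form: [[fingers, x, y, z, ax, ay, az], ...]. A call has 1 to 10 rows; each row shifts and turns the commanded pose from where the row before left it, along the tool's axes as they then stand; what a row does not reach is not made up. A row lasts 1/8 s, in which the tool goes at most 62.5 mm and 10.7 degrees, less where a joint would pass 70% of its speed; a pose out of reach is approached as far as the arm can. A call with a gripper value outside its range is refused whole. The fingers move at their own pace and stop on an object; FORCE is the grip in N (left out, the last holds). Time passes only in rows, so rows that do not move let the fingers close. It gives the time, the measured TCP pose, the force and the opening at its end, in the units of the state.
- read_state(): the state, without advancing time (a new reading comes with each control period).
- snapshot(name): name is "side" or "top" or "wrist"; returns the picture (400x640x3 uint8, blue, green, red); there is no depth.
- calibration(name): a dict with "camera_matrix" (3x3 intrinsics, pixels), "D" ([k1, k2, p1, p2, k3] as OpenCV has them; the pictures are not rectified), "cam_to_world" (4x4, takes a point from camera to world coordinates). Camera axes: x right, y down, z forward; pixel columns grow to the right and rows downward; lengths in mm; the calibration is good to about 2 mm. A picture is of the moment at which its call begins: read the wrist's pose just before it. calibration takes no time and is no camera call; for the wrist camera it gives the pose at the moment of the call.
- sign_off(): hands the job in, once; it reports no verdict.
The state is a dict: "clock": time; "joints": joint angles; "joint_vel": joint speeds; "joint_torque": joint torques, N m; "ee_pos": TCP position; "tcp_rot": TCP orientation; "contact_force": force on the tool from outside, world axes, zero at the start; "ft_torque": the same for the moment, N m; "gripper_width": opening from 0.0 (shut) to 1.0 (fully open).
Only numpy, scipy, OpenCV 4.12 (cv2) and the standard library are available. Lean on these libraries where they do the work, as an engineer would, in place of code of your own. Each camera call takes 0.05 s, during which the arm holds its last target.

### The job

Line the blue parts box up with the bench lane and push it down between the two aluminium guide rails until its front end is squarely home against the black stop, without the box or the robot ever touching either rail. Only push it with the fingertips or the outside of the fingers: do not grip, lift or tip it, and leave the tape measure, collar and pale blue round lid where they are. Finish clear of everything.

Things in the scene. Friction and masses are not known exactly. Their poses are not given: they have to be found in the camera images.
- lane: Fixed plywood plate under the lane, 360 mm long (x -80 to 280), 6 mm thick, 180 mm wide at the open loading end (x -80 to 90 mm), 110 mm beyond. Origin: on its underside, on the lane's middle line (y = 0), about under the waiting box; z up; x points along the lane in the push direction, from the loading end to the stop. When the box is home, its origin is at x = 207 mm, y = 0.
- lane_mouth (a point): Middle of the lane's mouth, on the plate's top, where the rails begin (lane x = 80 mm); axes as the lane's. From here the rails run along x for 175 mm, up to the stop's face; their inner faces are at y = +40 and -40 mm, 80 mm clear between them, so 8 mm to spare on each side of the box.
- rail_left: Fixed aluminium guide rail on the lane's +y side, 175 x 10 x 16 mm, standing on the plate (its top is 22 mm above the bench). Origin: centre of its underside; x along the lane.
- rail_right: The same rail on the lane's -y side.
- stop: Fixed black rubber end stop across the lane, 14 x 100 x 30 mm, standing on the plate. Origin: bottom centre of the face that the box meets; x along the push direction. It hardly yields.
- parts_box: Loose blue closed box with grey lid, 96 long (x) x 64 wide (y) x 60 mm high, 0.25 to 0.5 kg, flat upright sides. Origin: centre of its underside. It starts on the plate's loading end, 6 mm above the bench, up to 20 mm off the middle line and 0.2 rad askew; its +x end (front) faces the mouth, the other has a white paper label. Dry friction: it stays where pushing stops.
- tape_measure: Loose orange pocket tape measure, 36 x 74 x 62 mm, standing; to be left alone. Origin: centre of its underside.
- collar: Loose off-white ring collar with a black screw, 36 x 44 x 22 mm, lying flat; to be left alone. Origin: centre of its underside.
- lid: Loose pale blue round lid, 85 mm across, 16 mm high, lying flat; to be left alone. Origin: centre of its underside.
Not all that is in view belongs to the job. Of the things shaped like the parts_box, the blue one is meant.

How it is judged:
By the outcome, as a careful person would: the job done as asked, in the order asked, and still so for the second after the job is handed in, with the robot touching nothing.
It also fails if it takes over 72 s, if anything falls off the work surface, if the arm or the gripper's body presses on something with over 40 N, if the wrist force passes 120 N, or if a joint passes its speed limit or range.

## Working session

There is one attempt and no reset: what is moved stays moved. The work goes in short steps, Python scripts to look and compute and a shell command to move; the robot and the scene stay as the last step left them, time stands still between calls to the robot, and variables do not carry over. Pictures are saved under pics/ and viewed, and the job is handed in when it is done.

```bash
ls; mkdir -p pics
python3 - <<'E'
from plant import *
import cv2,numpy as np
s=read_state();print(s['clock'],s['ee_pos'],s['tcp_rot'],s['contact_force'],s['gripper_width']);print(hold_point_z() if callable(hold_point_z) else hold_point_z)
for n in('side','top'):
    cv2.imwrite(f'pics/{n}0.png',snapshot(n));c=calibration(n);print(n,np.round(c['camera_matrix'],1).tolist(),c['D'],np.round(c['cam_to_world'],3).tolist())
E
```

```text
pics
0.0 [ 239.67923021 -603.74769394  230.66428195] [[ 9.29467422e-01  3.68904001e-01 -3.86487873e-04]
 [ 3.68904197e-01 -9.29466693e-01  1.16652220e-03]
 [ 7.11071016e-05 -1.22682138e-03 -9.99999245e-01]] [-0.31485614  1.13248318 -0.67443402] 1.0005640249496472
18.700000000000003
side [[393.1, 0.0, 317.7], [0.0, 393.1, 198.5], [0.0, 0.0, 1.0]] [-0.04083425  0.          0.          0.          0.        ] [[0.948, -0.28, 0.154, 403.165], [-0.319, -0.839, 0.441, -268.359], [0.006, -0.467, -0.884, 889.387], [0.0, 0.0, 0.0, 1.0]]
top [[382.2, 0.0, 315.7], [0.0, 382.2, 199.4], [0.0, 0.0, 1.0]] [-0.02607442  0.          0.          0.          0.        ] [[-0.007, -0.993, 0.117, 457.84], [-1.0, 0.008, 0.01, 132.853], [-0.01, -0.117, -0.993, 928.647], [0.0, 0.0, 0.0, 1.0]]
```

View pics/side0.png

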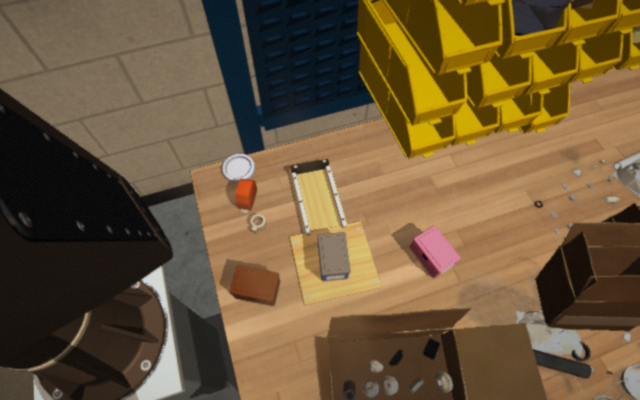

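View pics/top0.png

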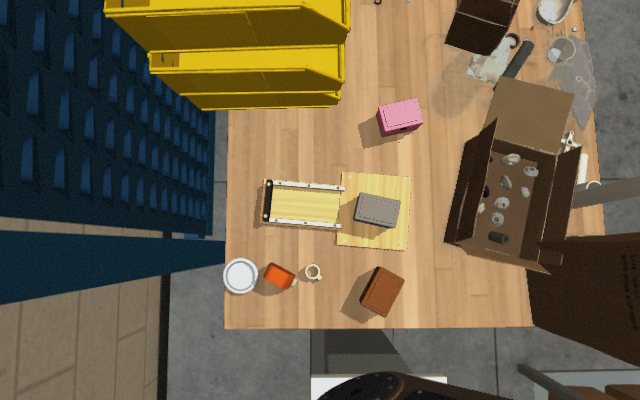

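Run:
```python
import cv2
t=cv2.imread('pics/top0.png');s=cv2.imread('pics/side0.png')
cv2.imwrite('pics/topc.png',cv2.resize(t[165:265,250:420],None,fx=4.6,fy=4.6,interpolation=cv2.INTER_CUBIC))
cv2.imwrite('pics/sidec.png',cv2.resize(s[150:310,280:390],None,fx=3.7,fy=3.7,interpolation=cv2.INTER_CUBIC))
```

```text
(no output)
```

View pics/topc.png

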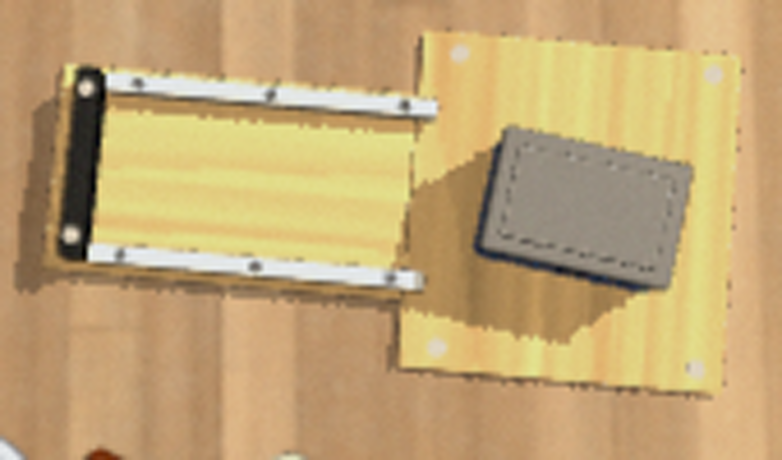

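View pics/sidec.png

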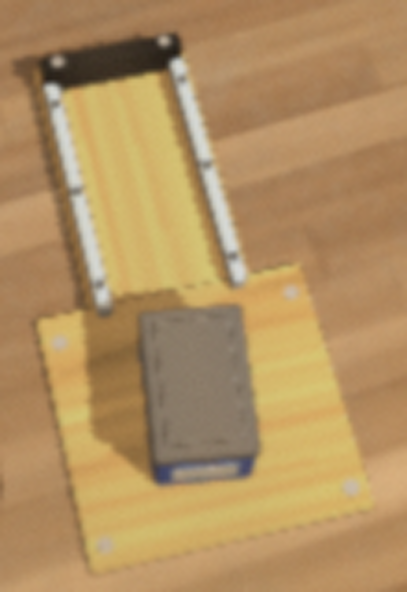

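```bash
cat > h.py <<'E'
import cv2,numpy as np
from plant import *
def ray(c,px,z):
    px=np.asarray(px,float).reshape(-1,1,2)
    u=cv2.undistortPoints(px,c['camera_matrix'],np.array(c['D']))[:,0]
    T=np.array(c['cam_to_world']);d=np.c_[u,np.ones(len(u))]@T[:3,:3].T;o=T[:3,3]
    return (o+d*((z-o[2])/d[:,2])[:,None])[:,:2]
E
python3 - <<'E'
from h import *
off={'top':((250,165),4.6),'side':((280,150),3.7)}
pts={'top':{'plate':(6,[(425,32),(741,57),(720,393),(400,368)]),'railL':(22,[(120,256),(255,267),(391,278)]),'railR':(22,[(138,83),(270,95),(405,106)]),'stop':(36,[(86,88),(71,234)]),'lid':(66,[(510,127),(693,165),(668,290),(480,248)])},
'side':{'plate':(6,[(301,264),(373,508),(92,573),(38,320)]),'railL':(22,[(55,103),(77,190),(100,285)]),'railR':(22,[(181,77),(207,164),(233,257)]),'stop':(36,[(165,42),(57,62)]),'lid':(66,[(141,310),(244,306),(258,453),(153,462)])}}
for n in pts:
    c=calibration(n);o,f=off[n]
    for k,(z,p) in pts[n].items():
        q=(np.array(p)+.5)/f-.5+np.array(o)
        w=ray(c,q,z);print(n,k,np.round(w,1).tolist())
        if k in('lid','plate'): print('  sides',np.round(np.linalg.norm(w-np.roll(w,-1,0),axis=1),1),'ctr',w.mean(0))
        else: d=w[0]-w[-1];print('  ang from +y',np.degrees(np.arctan2(-d[0],d[1])),'len',np.linalg.norm(d))
E
```

```text
top plate [[634.8, 76.7], [620.0, -91.1], [442.9, -73.9], [457.1, 92.3]]
  sides [168.4 177.9 166.8 178.4] ctr [538.70294011   0.9754971 ]
top railL [[515.5, 236.9], [509.4, 167.1], [503.2, 97.0]]
  ang from +y -5.042305480284774 len 140.35852550326504
top railR [[605.9, 227.9], [599.0, 159.0], [592.7, 88.6]]
  ang from +y -5.447029075158945 len 139.9299939536303
top stop [[601.3, 253.3], [526.0, 260.3]]
  ang from +y -95.36236853842139 len 75.56934800090711
top lid [[575.2, 39.0], [555.6, -50.9], [494.1, -36.7], [515.4, 54.9]]
  sides [92.  63.1 94.1 61.9] ctr [535.07406788   1.58038942]
side plate [[638.2, 78.8], [619.7, -89.2], [443.5, -71.8], [460.2, 96.0]]
  sides [169.  177.1 168.6 178.9] ctr [540.43162188   3.46769081]
side railL [[517.1, 241.0], [511.2, 171.2], [504.4, 100.1]]
  ang from +y -5.127269190254783 len 141.47827594473074
side railR [[607.1, 233.4], [600.8, 162.3], [593.4, 91.5]]
  ang from +y -5.50597673994874 len 142.5526320371273
side stop [[602.8, 255.9], [526.3, 264.0]]
  ang from +y -96.01688307268397 len 76.90336248167829
side lid [[518.0, 57.6], [578.7, 40.0], [553.9, -49.7], [494.0, -35.3]]
  sides [63.2 93.1 61.6 95.9] ctr [536.15676566   3.17444859]
```

Run:
```python
from h import *
c=calibration('wrist');cv2.imwrite('pics/w0.png',snapshot('wrist'));print(np.round(c['camera_matrix'],1).tolist(),c['D'],np.round(c['cam_to_world'],3).tolist())
```

```text
[[309.0, 0.0, 321.4], [0.0, 309.0, 195.6], [0.0, 0.0, 1.0]] [-0.06193574  0.          0.          0.          0.        ] [[0.368, -0.897, -0.243, 301.76], [-0.93, -0.356, -0.096, -579.407], [-0.001, 0.261, -0.965, 372.524], [0.0, 0.0, 0.0, 1.0]]
```

View pics/w0.png

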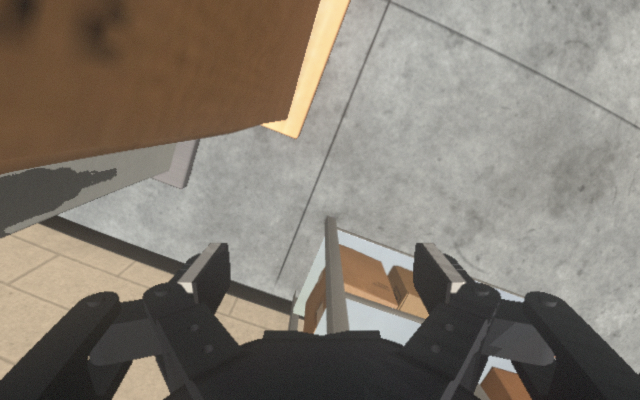

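```bash
python3 -m crank '[[0,0,0,-0.06,0,0,0],[0,0,0,-0.06,0,0,0],[0,0,0,-0.06,0,0,0],[0,0,0,-0.06,0,0,0],[0,0,0,-0.03,0,0,0],[0,0,0,0,0,0,0]]' 30
python3 - <<'E'
from h import *
c=calibration('wrist');cv2.imwrite('pics/w1.png',snapshot('wrist'));print(np.round(c['cam_to_world'],3).tolist())
E
```

```text
clock: 0.9
ee_pos: [240.0, -604.7, 503.8]
tcp_rot: [[0.929, 0.369, 0.001], [0.369, -0.929, -0.004], [-0.0, 0.004, -1.0]]
contact_force: [0.8, -0.7, -1.2]
gripper_width: 0.994
[[0.368, -0.898, -0.242, 301.843], [-0.93, -0.354, -0.101, -579.624], [0.005, 0.262, -0.965, 645.586], [0.0, 0.0, 0.0, 1.0]]
```

View pics/w1.png

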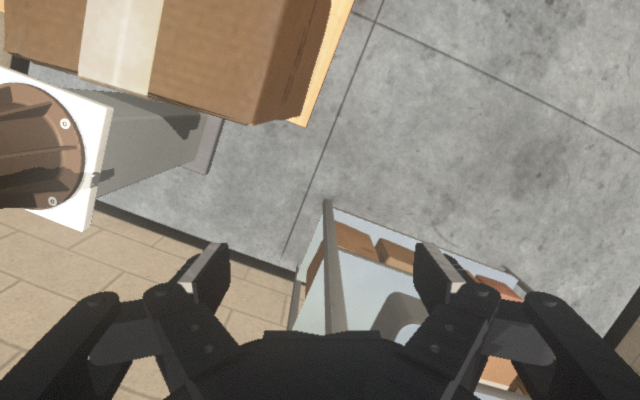

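Run:
```python
from h import *
c=calibration('wrist');p=ray(c,[(250,123)],0)[0];print(p)
T=np.linalg.inv(np.array(c['cam_to_world']))
for n in('wrist','top'):
  c=calibration(n);T=np.linalg.inv(np.array(c['cam_to_world']))
  for z in range(0,450,50):
    q=cv2.projectPoints(np.array([[p[0],p[1],z]]),cv2.Rodrigues(T[:3,:3])[0],T[:3,3],c['camera_matrix'],np.array(c['D']))[0].ravel();print(n,z,q.round())
t=cv2.imread('pics/top0.png');cv2.imwrite('pics/topc2.png',cv2.resize(t[180:400,420:640],None,fx=2.7,fy=2.7))
```

```text
[ 229.28085594 -452.9136745 ]
wrist 0 [250. 123.]
wrist 50 [244. 124.]
wrist 100 [237. 125.]
wrist 150 [229. 126.]
wrist 200 [219. 128.]
wrist 250 [206. 130.]
wrist 300 [190. 133.]
wrist 350 [169. 136.]
wrist 400 [140. 141.]
top 0 [568. 339.]
top 50 [582. 345.]
top 100 [598. 351.]
top 150 [616. 358.]
top 200 [636. 365.]
top 250 [660. 374.]
top 300 [686. 384.]
top 350 [718. 396.]
top 400 [754. 410.]
```

View pics/topc2.png

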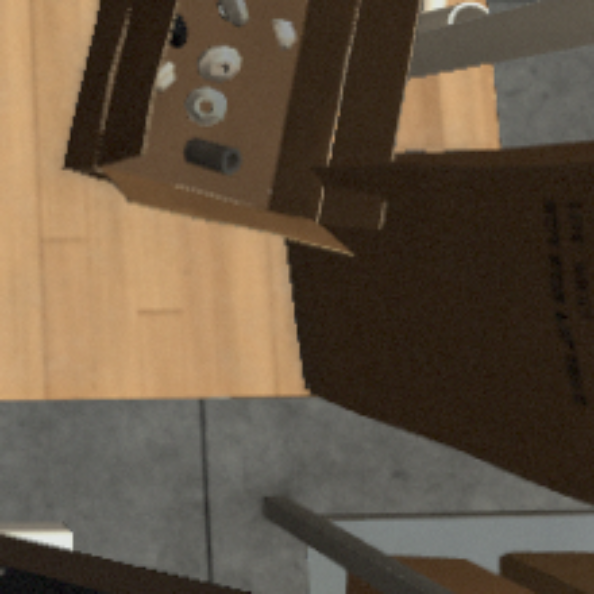

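Run:
```python
from h import *
c=calibration('top');p=ray(c,[(534,325.5)],0)[0];print(p)
for n in('wrist',):
  c=calibration(n);T=np.linalg.inv(np.array(c['cam_to_world']))
  for z in range(0,500,50):
    q=cv2.projectPoints(np.array([[p[0],p[1],z]]),cv2.Rodrigues(T[:3,:3])[0],T[:3,3],c['camera_matrix'],np.array(c['D']))[0].ravel();print(n,z,q.round())
```

```text
[ 262.63225244 -373.32813153]
wrist 0 [218.  93.]
wrist 50 [209.  91.]
wrist 100 [199.  89.]
wrist 150 [187.  87.]
wrist 200 [172.  84.]
wrist 250 [153.  81.]
wrist 300 [129.  77.]
wrist 350 [98. 72.]
wrist 400 [55. 65.]
wrist 450 [-4. 56.]
```

```bash
python3 -m crank '[[0,0,0,-0.06,0,0,0],[0,0.01,-0.01,-0.02,0,0,0],[0,0.044,-0.039,0,0,0,0],[0,0.044,-0.039,0,0,0,0],[0,0.044,-0.039,0,0,0,0],[0,0.044,-0.039,0,0,0,0],[0,0.044,-0.039,0,0,0,0],[0,0.044,-0.039,0,0,0,0],[0,0.044,-0.039,0,0,0,0],[0,0.044,-0.039,0,0,0,0]]'
```

```text
clock: 2.2
ee_pos: [457.8, -169.5, 579.8]
tcp_rot: [[0.93, 0.369, -0.002], [0.369, -0.93, 0.001], [-0.002, -0.001, -1.0]]
contact_force: [0.4, -0.6, 0.6]
gripper_width: 0.997
```

```bash
python3 -m crank '[[0,0.019,-0.046,0,0,0,0],[0,0.019,-0.046,0,0,0,0],[0,0.019,-0.046,0,0,0,0],[0,0.019,-0.046,0.03,0,0,0],[0,0,0,0.06,0,0,9],[0,0,0,0.06,0,0,9],[0,0,0,0.06,0,0,9],[0,0,0,0.06,0,0,0],[0,0,0,0.06,0,0,0],[0,0,0,0.03,0,0,0]]'; python3 -m crank '[[0,0,0,0,0,0,0]]'
python3 - <<'E'
from h import *
c=calibration('wrist');cv2.imwrite('pics/w2.png',snapshot('wrist'));np.save('w2.npy',c['cam_to_world'])
E
```

```text
clock: 3.45
ee_pos: [457.2, 27.7, 217.4]
tcp_rot: [[0.996, -0.093, -0.006], [-0.093, -0.996, 0.0], [-0.006, 0.0, -1.0]]
contact_force: [0.8, -0.1, 1.2]
gripper_width: 0.997
clock: 3.58
ee_pos: [457.7, 27.8, 218.7]
tcp_rot: [[0.996, -0.093, -0.006], [-0.093, -0.996, 0.0], [-0.006, 0.001, -1.0]]
contact_force: [1.1, -0.4, 0.6]
gripper_width: 1.004
```

View pics/w2.png

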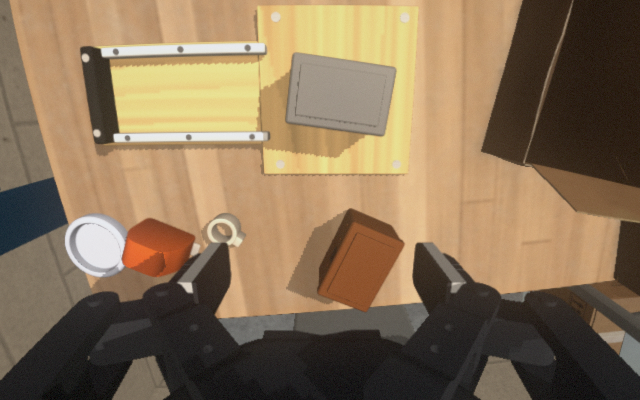

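```bash
cat > m.py <<'E'
from h import *
import sys
def rects(img,c,zs=(66,22),roi=None,dbg=None):
    hsv=cv2.cvtColor(img,cv2.COLOR_BGR2HSV);out={}
    H,S,V=cv2.split(hsv)
    for nm,m,z,amin,ok in(('lid',(S<70)&(V>60)&(V<150),66,800,lambda a,b:80<a<110 and 50<b<75),('rail',(S<60)&(V>170),22,100,lambda a,b:140<a<200 and b<22)):
        m=cv2.morphologyEx((m*255).astype(np.uint8),cv2.MORPH_CLOSE if nm=='rail' else cv2.MORPH_OPEN,np.ones((3,3)))
        for k in cv2.findContours(m,cv2.RETR_EXTERNAL,cv2.CHAIN_APPROX_NONE)[0]:
            if cv2.contourArea(k)<amin: continue
            w=ray(c,k[:,0],z).astype(np.float32)
            (x,y),(a,b),_=r=cv2.minAreaRect(w)
            if not ok(max(a,b),min(a,b)): continue
            P=cv2.boxPoints(r);e1=P[1]-P[0];e2=P[2]-P[1];e=e1 if np.linalg.norm(e1)>np.linalg.norm(e2) else e2
            if e[1]<0:e=-e
            ang=np.degrees(np.arctan2(e[0],e[1]))
            out.setdefault(nm,[]).append((np.array([x,y]),ang,max(a,b),min(a,b)))
            print(nm,np.round([x,y],1),'tilt',round(ang,2),'size',round(max(a,b),1),round(min(a,b),1))
    return out
if __name__=='__main__':
    n=sys.argv[1];f=sys.argv[2];c=calibration(n);im=snapshot(n);cv2.imwrite(f'pics/{f}.png',im);rects(im,c)
E
python3 - <<'E'
from m import *
for n,f in(('wrist','w2'),('top','top0'),('side','side0')):
    print(n);rects(cv2.imread(f'pics/{f}.png'),calibration(n))
E
```

```text
wrist
lid [ 185.2 -183.3] tilt 9.83 size 81.5 69.8
lid [229.5 286.9] tilt 0.91 size 82.9 69.8
rail [514.1 169.7] tilt 5.31 size 172.5 10.2
rail [603.8 160.3] tilt 5.41 size 175.7 9.4
top
rail [510.  167.4] tilt 5.41 size 172.2 9.0
rail [599.4 158.7] tilt 5.39 size 171.6 9.1
side
lid [533.6  -3.6] tilt 13.17 size 105.1 59.9
rail [511.  171.4] tilt 5.4 size 167.8 9.8
```

Run:
```python
from m import *
for f,pts in(('w2',[(340,90),(300,70),(345,130),(330,155),(293,110)]),('top0',[(377,210),(358,205),(378,228),(352,215)]),('side0',[(333,250),(330,277),(310,270)])):
    h=cv2.cvtColor(cv2.imread(f'pics/{f}.png'),cv2.COLOR_BGR2HSV)
    print(f,[h[y,x].tolist() for x,y in pts])
```

```text
w2 [[16, 38, 160], [17, 46, 140], [17, 55, 115], [17, 120, 182], [17, 41, 155]]
top0 [[21, 36, 149], [18, 38, 146], [18, 131, 166], [17, 132, 151]]
side0 [[17, 64, 139], [18, 49, 156], [18, 140, 175]]
```

```bash
sed -i 's/(S<70)&(V>60)&(V<150)/(S<80)\&(V>95)\&(V<185)\&(H<40)/' m.py; sed -i "s/S<60)&(V>170)/S<60)\&(V>185)/" m.py
python3 - <<'E'
from m import *
for n,f in(('wrist','w2'),('top','top0'),('side','side0')):
    print(n);o=rects(cv2.imread(f'pics/{f}.png'),calibration(n))
E
```

```text
wrist
lid [ 185.1 -183.5] tilt 9.84 size 81.1 69.7
lid [229.5 286.4] tilt 0.94 size 81.1 69.7
lid [539.    3.5] tilt 13.16 size 94.3 62.7
rail [514.  169.7] tilt 5.91 size 172.4 9.8
rail [603.9 160.7] tilt 5.41 size 174.4 9.2
top
lid [535.   2.] tilt 13.12 size 94.1 63.0
rail [510.1 167.3] tilt 5.36 size 171.8 9.0
rail [599.5 158.7] tilt 5.36 size 171.6 8.9
side
lid [534.9   1.8] tilt 12.84 size 95.6 61.6
```

```bash
python3 - <<'E'
from m import *
c=calibration('wrist');print(ray(c,[(350,209),(404,241),(320,292)],60));c=calibration('top');print(ray(c,[(382,266),(404,278)],60))
E
python3 -m crank '[[60,0.008,0.0175,0.03,0,0,0],[110,0,0,0.05,0,0,0],[110,0,0,0.05,0,0,0],[110,0,0,0,0,0,0]]'
python3 m.py wrist w3;python3 m.py top t3
```

```text
[[426.61106522   1.38185514]
 [385.52343265 -53.4155952 ]
 [332.66596787  41.29838221]]
[[408.73884219  -6.589152  ]
 [381.8546314  -55.08879042]]
clock: 4.12
ee_pos: [465.2, 9.6, 90.2]
tcp_rot: [[0.996, -0.093, -0.004], [-0.093, -0.996, 0.0], [-0.004, 0.0, -1.0]]
contact_force: [0.5, 0.2, 1.0]
gripper_width: 0.571
lid [536.7   3.3] tilt 13.23 size 92.6 61.6
rail [511.6 164.7] tilt 5.46 size 163.5 9.3
rail [599.6 144.6] tilt 5.47 size 143.5 8.9
rail [510.2 167.4] tilt 5.3 size 172.2 9.7
rail [600.2 158.6] tilt 5.3 size 171.6 10.5
```

View pics/w3.png

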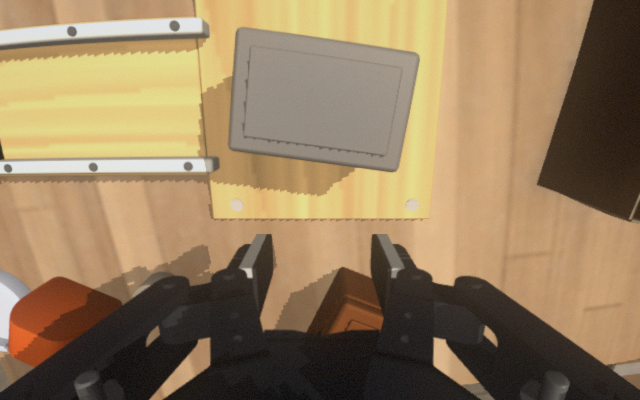

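View pics/t3.png

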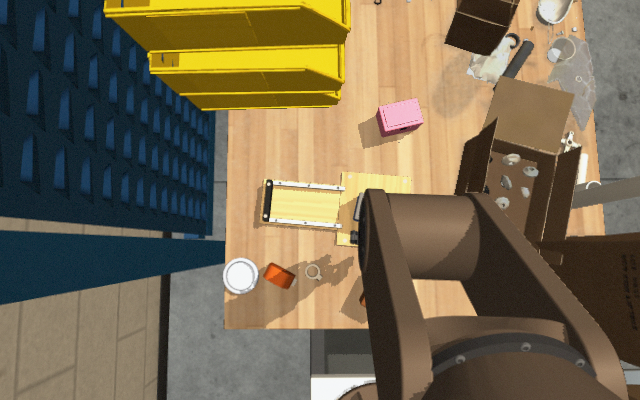

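```bash
python3 -m crank '[[110,0,0,0.04,0,0,0],[110,0,0,0.02,0,0,0],[110,0.008,0,0,0,0,0],[110,0.006,0,0,0,0,0],[110,0.004,0,0,0,0,0],[110,0.004,0,0,0,0,0]]'; python3 -m crank '[[110,0.004,0,0,0,0,0],[110,0.004,0,0,0,0,0],[110,0,0,0,0,0,0]]'
python3 m.py wrist w4
```

```text
clock: 4.97
ee_pos: [489.2, 7.5, 32.1]
tcp_rot: [[0.996, -0.093, 0.001], [-0.093, -0.996, -0.0], [0.001, -0.0, -1.0]]
contact_force: [-4.3, -0.5, 2.9]
gripper_width: 0.568
clock: 5.35
ee_pos: [496.9, 6.7, 31.2]
tcp_rot: [[0.996, -0.093, 0.0], [-0.093, -0.996, -0.0], [0.0, -0.0, -1.0]]
contact_force: [0.0, 0.2, -0.7]
gripper_width: 0.57
lid [538.6   5. ] tilt 9.01 size 91.0 70.3
```

View pics/w4.png

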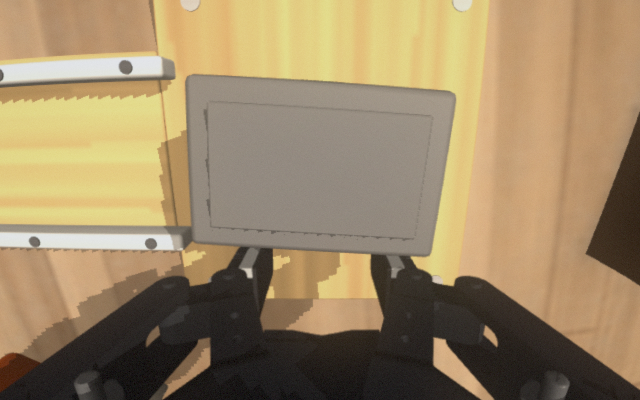

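```bash
python3 -m crank '[[110,0.003,0,0,0,0,0],[110,0.003,0,0,0,0,0],[110,0.002,0,0,0,0,0],[110,0,0,0,0,0,0]]'
python3 m.py wrist w5
```

```text
clock: 5.9
ee_pos: [504.9, 6.0, 31.3]
tcp_rot: [[0.996, -0.093, 0.001], [-0.093, -0.996, -0.0], [0.001, -0.0, -1.0]]
contact_force: [0.6, -0.3, -0.2]
gripper_width: 0.57
```

View pics/w5.png

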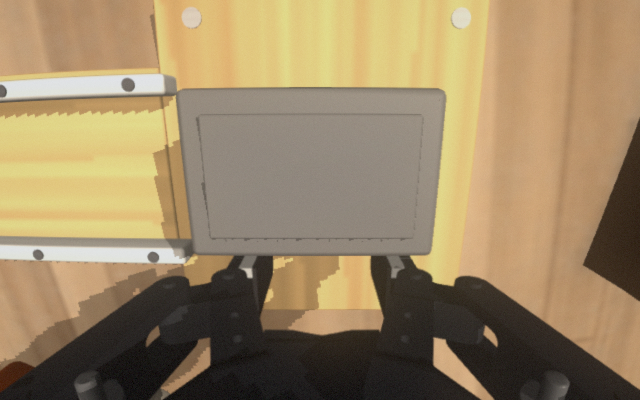

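```bash
cat > lane.py <<'E'
from h import *
E=np.array([.0937,.9956]);N=np.array([-.9956,.0937])
def L(p,lm=None): p=np.atleast_2d(p);return np.c_[p@E,p@N]
E
python3 - <<'E'
from lane import *
c=calibration('wrist')
r=L(ray(c,[(128,85),(153,257)],22));print('rails',r,r.mean(0))
b=L(ray(c,[(179,90),(445,90),(431,254),(193,254)],66));print(b,b.mean(0))
print(L([504.9,6.0]))
E
```

```text
rails [[ 145.67448986 -582.5766816 ]
 [ 145.71487427 -493.03444951]] [ 145.69468207 -537.80556556]
[[ 101.1418258  -576.48026865]
 [  12.04466551 -576.34159709]
 [  11.43454563 -516.62661935]
 [ 102.68354878 -516.55041802]] [  56.82614643 -546.49972578]
[[  53.28273 -502.11624]]
```

```bash
python3 -m crank '[[110,-0.01,0,0,0,0,0],[110,0,0,-0.05,0,0,0],[110,0,-0.003,-0.03,0,0,0],[110,0.055,0,0,0,0,0],[110,0.061,0,0,0,0,0],[110,0,0,0,0,0,0],[110,0,0,0.05,0,0,0],[110,0,0,0.03,0,0,0],[110,0,0,0,0,0,0]]'
python3 m.py wrist w6
```

```text
clock: 7.08
ee_pos: [607.3, -0.6, 29.3]
tcp_rot: [[0.996, -0.093, -0.005], [-0.093, -0.996, 0.0], [-0.005, 0.0, -1.0]]
contact_force: [-0.1, 0.9, 1.5]
gripper_width: 0.572
```

View pics/w6.png

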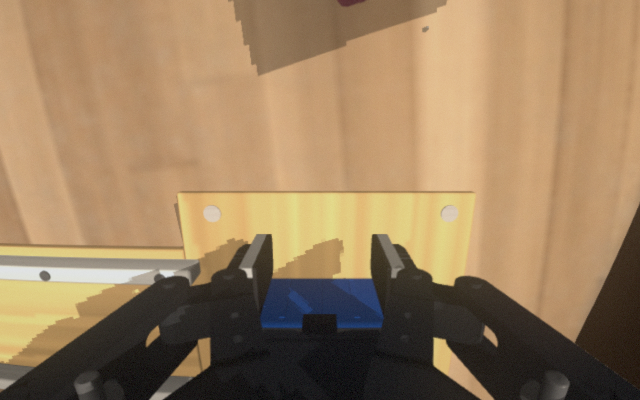

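```bash
python3 -m crank '[[110,-0.008,0,0,0,0,0],[110,-0.004,0,0,0,0,0],[110,-0.003,0,0,0,0,0]]';python3 -m crank '[[110,-0.002,0,0,0,0,0]]';python3 -m crank '[[110,-0.002,0,0,0,0,0]]';python3 -m crank '[[110,-0.002,0,0,0,0,0]]'; python3 m.py side s6
```

```text
clock: 7.5
ee_pos: [595.3, 0.5, 32.2]
tcp_rot: [[0.996, -0.093, 0.001], [-0.093, -0.996, -0.0], [0.001, -0.0, -1.0]]
contact_force: [-0.3, -0.4, -0.6]
gripper_width: 0.565
clock: 7.62
ee_pos: [593.3, 0.7, 31.7]
tcp_rot: [[0.996, -0.093, 0.001], [-0.093, -0.996, -0.0], [0.001, -0.0, -1.0]]
contact_force: [0.3, -0.7, 0.1]
gripper_width: 0.569
clock: 7.75
ee_pos: [591.3, 0.9, 31.4]
tcp_rot: [[0.996, -0.093, 0.0], [-0.093, -0.996, -0.0], [0.0, -0.0, -1.0]]
contact_force: [-0.2, 0.3, -0.4]
gripper_width: 0.571
clock: 7.88
ee_pos: [589.9, 1.1, 31.4]
tcp_rot: [[0.996, -0.093, 0.001], [-0.093, -0.996, -0.0], [0.001, -0.0, -1.0]]
contact_force: [3.0, -0.5, 1.0]
gripper_width: 0.566
lid [546.1   4.1] tilt 5.66 size 94.1 62.7
```

View pics/s6.png

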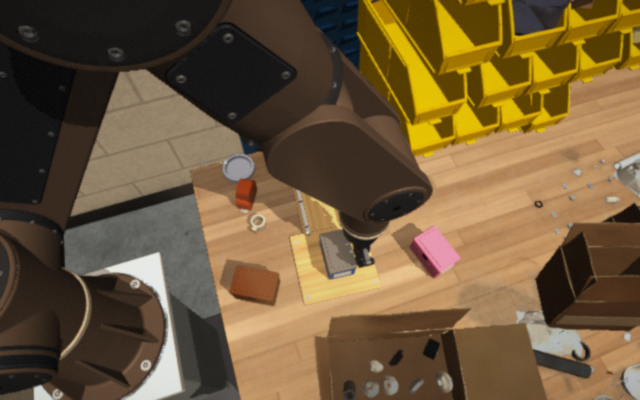

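```bash
python3 -m crank '[[110,-0.003,0,0,0,0,0],[110,-0.002,0,0,0,0,0],[110,-0.0015,0,0,0,0,0],[110,0,0,0,0,0,0]]';python3 m.py side s7; python3 -m crank '[[110,0.01,0,0,0,0,0],[110,0,0,-0.06,0,0,0],[110,0,0,-0.06,0,0,0],[110,-0.05,0,-0.06,0,0,0],[110,-0.06,0,0,0,0,0],[110,-0.02,0,0,0,0,0],[110,0,0,0,0,0,0]]'; python3 m.py wrist w7;python3 m.py top t7
```

```text
clock: 8.43
ee_pos: [582.8, 1.7, 31.4]
tcp_rot: [[0.996, -0.093, 0.0], [-0.093, -0.996, 0.0], [0.0, -0.0, -1.0]]
contact_force: [3.1, -0.7, 0.7]
gripper_width: 0.568
lid [539.4   4.7] tilt 5.46 size 94.1 63.1
clock: 9.35
ee_pos: [472.4, 12.1, 199.6]
tcp_rot: [[0.996, -0.093, -0.001], [-0.093, -0.996, 0.0], [-0.001, -0.0, -1.0]]
contact_force: [0.9, 0.4, 0.2]
gripper_width: 0.566
lid [541.3   6.6] tilt 5.35 size 93.5 61.3
rail [512.6 168.6] tilt 5.79 size 171.2 10.5
rail [601.3 159. ] tilt 5.43 size 174.0 9.4
rail [510.1 167.4] tilt 5.32 size 172.2 9.4
rail [600.1 158.6] tilt 5.39 size 171.6 10.5
```

View pics/w7.png

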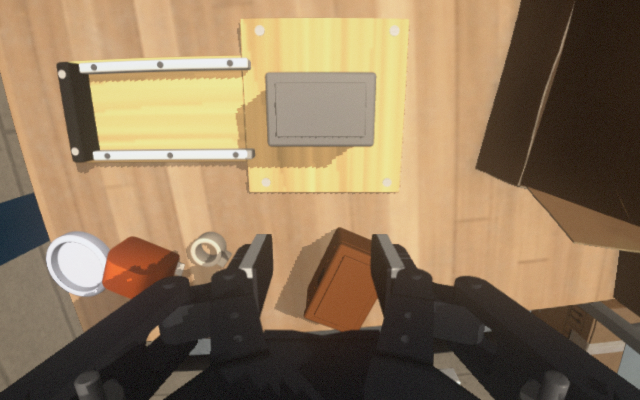

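```bash
python3 -m crank '[[160,0.035,0.038,0,0,0,0],[160,0.034,0.038,0,0,0,0],[160,0,0,0,0,0,-10],[160,0,0,0,0,0,-10],[160,0,0,0,0,0,-10],[160,0,0,0,0,0,-10],[160,0,0,0,0,0,-10],[160,0,0,0,0,0,-10],[160,0,0,0,0,0,-10],[160,0,0,0,0,0,-10]]'; python3 -m crank '[[160,0,0,0.03,0,0,-10],[160,0,0,0.05,0,0,0],[160,0,0,0,0,0,0]]'; python3 m.py wrist w8; python3 m.py side s8
```

```text
clock: 10.7
ee_pos: [536.2, -70.5, 198.8]
tcp_rot: [[0.259, 0.966, -0.0], [0.966, -0.259, 0.0], [-0.0, -0.0, -1.0]]
contact_force: [0.5, -0.3, 0.7]
gripper_width: 0.37
clock: 11.08
ee_pos: [533.5, -70.0, 116.4]
tcp_rot: [[0.094, 0.996, -0.006], [0.996, -0.094, 0.001], [0.001, -0.006, -1.0]]
contact_force: [-0.8, -0.5, 0.4]
gripper_width: 0.368
lid [540.8   6.4] tilt 5.42 size 92.8 61.7
```

View pics/w8.png

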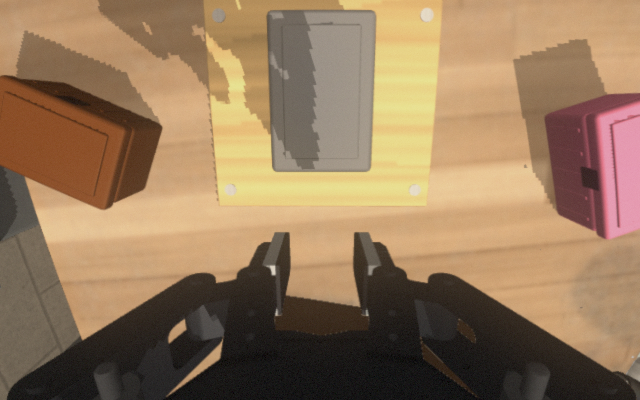

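View pics/s8.png

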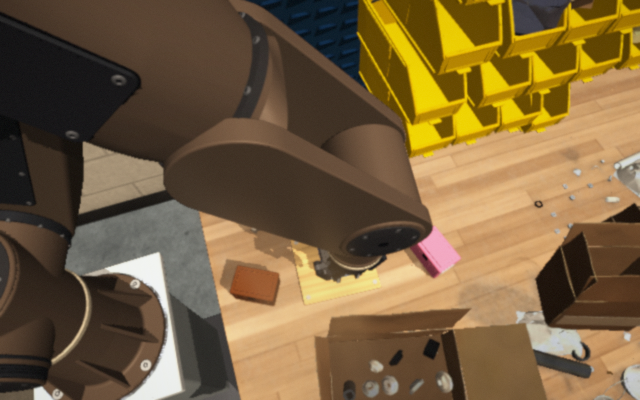

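```bash
python3 -m crank '[[160,0,0,0.05,0,0,0],[160,0,0,0.032,0,0,0],[160,0.01,0,0,0,0,0],[160,0.005,0,0,0,0,0],[160,0.004,0,0,0,0,0],[160,0.004,0,0,0,0,0],[160,0.005,0,0,0,0,0],[160,0.005,0,0,0,0,0],[160,0.005,0,0,0,0,0],[160,0,0,0,0,0,0]]'; python3 m.py wrist w9
```

```text
clock: 12.42
ee_pos: [538.9, -32.0, 38.1]
tcp_rot: [[0.093, 0.996, 0.001], [0.996, -0.093, -0.0], [0.0, 0.001, -1.0]]
contact_force: [0.2, -1.7, -0.2]
gripper_width: 0.374
lid [543.8  22.3] tilt 5.47 size 97.8 65.2
```

View pics/w9.png

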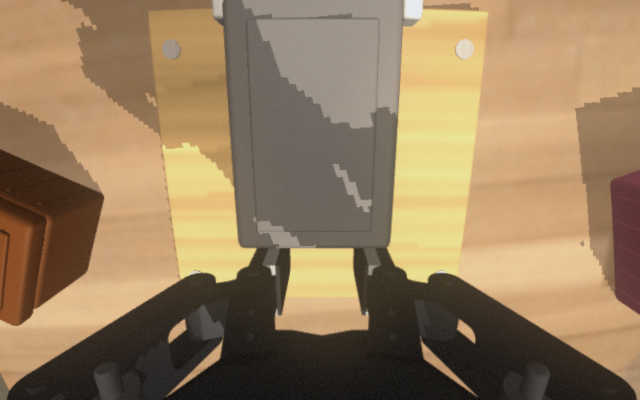

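Run:
```python
from lane import *
c=calibration('wrist')
for nm,z,p in(('screws',6,[(171,49),(464,49)]),('plate',6,[(150,11),(488,11)]),('plateR',6,[(172,200),(467,200)]),('railout',22,[(213,22),(422,20)]),('lidrear',66,[(238,235),(391,235)]),('lidmid',66,[(231,120),(397,120)]),('lidfr',66,[(223,10),(404,10)])):
    r=L(ray(c,p,z));print(nm,r.round(1).tolist(),'mid',r[:,1].mean().round(2),'w',abs(np.diff(r[:,1])).round(1))
```

```text
screws [[118.2, -460.3], [118.2, -615.5]] mid -537.88 w [155.2]
plate [[137.4, -450.7], [137.4, -626.8]] mid -538.74 w [176.1]
plateR [[35.1, -451.3], [34.9, -626.4]] mid -538.87 w [175.1]
railout [[126.7, -488.9], [127.5, -587.1]] mid -538.03 w [98.2]
lidrear [[37.9, -506.6], [37.8, -567.4]] mid -537.01 w [60.7]
lidmid [[82.3, -507.2], [82.3, -567.0]] mid -537.08 w [59.8]
lidfr [[118.8, -506.7], [118.7, -567.5]] mid -537.08 w [60.8]
```

```bash
python3 -m crank '[[160,0.004,0,0,0,0,0],[160,0.006,0,0,0,0,0],[160,0.006,0,0,0,0,0],[160,0.006,0,0,0,0,0],[160,0.006,0,0,0,0,0],[160,0.006,0,0,0,0,0],[160,0.004,0,0,0,0,0],[160,0.002,0,0,0,0,0],[160,0,0,0,0,0,0]]'; python3 m.py wrist w10; python3 m.py top t10
```

```text
clock: 13.6
ee_pos: [542.2, 7.7, 37.4]
tcp_rot: [[0.093, 0.996, 0.0], [0.996, -0.093, 0.0], [0.0, 0.0, -1.0]]
contact_force: [1.0, -0.4, -0.7]
gripper_width: 0.371
lid [543.9  62.6] tilt 5.47 size 96.7 63.6
rail [510.  167.4] tilt 5.36 size 172.2 9.9
```

View pics/w10.png

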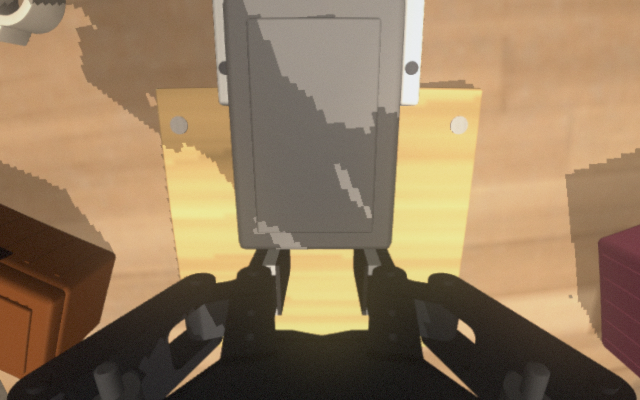

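View pics/t10.png

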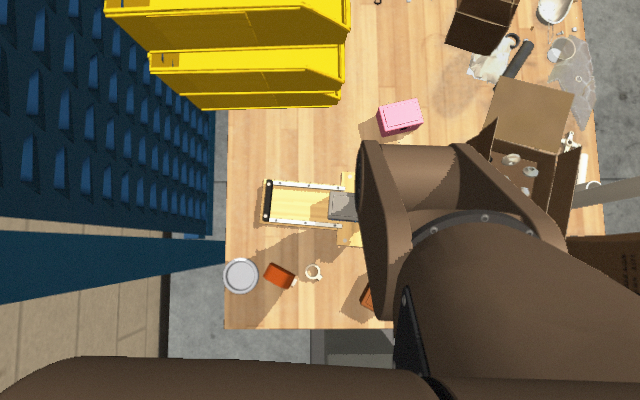

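```bash
cat > off.py <<'E'
from lane import *
import sys
# args: img rail_row l r lid rows
def rep(nm,z,p):
    r=L(ray(calibration('wrist'),p,z));print(nm,'e',r[:,0].mean().round(1),'mid',r[:,1].mean().round(2),'w',abs(np.diff(r[:,1])).round(1))
E
python3 - <<'E'
from off import *
im=cv2.imread('pics/w10.png');
for r in(30,50,90,150,220):
    print(r,im[r,205:245].sum(1).tolist() if 0 else '',end='')
print()
rep('screws',6,[(179,125),(459,125)]);rep('railend',22,[(219,104),(418,104)]);rep('rail40',22,[(215,40),(423,40)]);rep('railscrew',22,[(224,68),(412,68)])
rep('lid235',66,[(238,235),(391,235)]);rep('lid10',66,[(223,10),(404,10)])
E
```

```text
30 50 90 150 220 
screws e 118.4 mid -538.15 w [155.4]
railend e 129.0 mid -538.01 w [98.1]
rail40 e 158.5 mid -538.32 w [98.4]
railscrew e 145.7 mid -537.81 w [90.4]
lid235 e 78.0 mid -536.61 w [60.4]
lid10 e 158.5 mid -536.71 w [60.5]
```

```bash
python3 -m crank '[[160,0.004,0,0,0,0,0],[160,0.006,0,0,0,0,0],[160,0.006,0,0,0,0,0],[160,0.007,0,0,0,0,0],[160,0.007,0,0,0,0,0],[160,0.007,0,0,0,0,0],[160,0.006,0,0,0,0,0],[160,0.005,0,0,0,0,0],[160,0.002,0,0,0,0,0],[160,0,0,0,0,0,0]]'; python3 m.py wrist w11;python3 -m crank '[[160,0.004,0,0,0,0,0],[160,0.006,0,0,0,0,0],[160,0.006,0,0,0,0,0],[160,0.007,0,0,0,0,0],[160,0.007,0,0,0,0,0],[160,0.007,0,0,0,0,0],[160,0.005,0,0,0,0,0],[160,0.002,0,0,0,0,0],[160,0,0,0,0,0,0]]'; python3 m.py wrist w12; python3 m.py top t12
```

```text
clock: 14.95
ee_pos: [546.9, 57.4, 37.3]
tcp_rot: [[0.093, 0.996, 0.0], [0.996, -0.093, 0.0], [0.0, 0.0, -1.0]]
contact_force: [0.4, 0.2, -0.7]
gripper_width: 0.375
lid [549.6 110.2] tilt 5.4 size 100.9 61.3
clock: 16.12
ee_pos: [551.0, 101.3, 37.3]
tcp_rot: [[0.093, 0.996, 0.0], [0.996, -0.093, 0.0], [0.0, 0.0, -1.0]]
contact_force: [0.7, -0.5, -0.5]
gripper_width: 0.372
lid [553.6 154.8] tilt 6.87 size 100.9 63.2
```

View pics/w12.png

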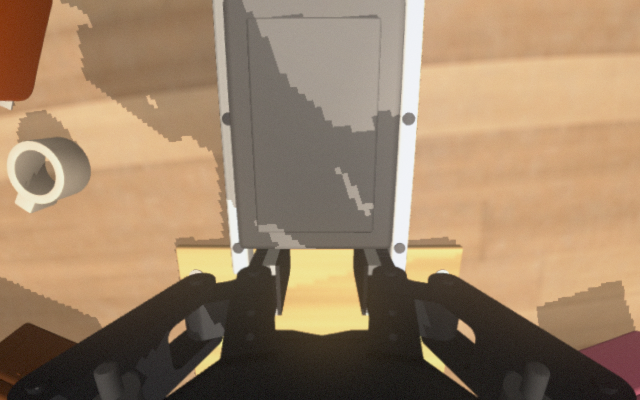

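View pics/t12.png

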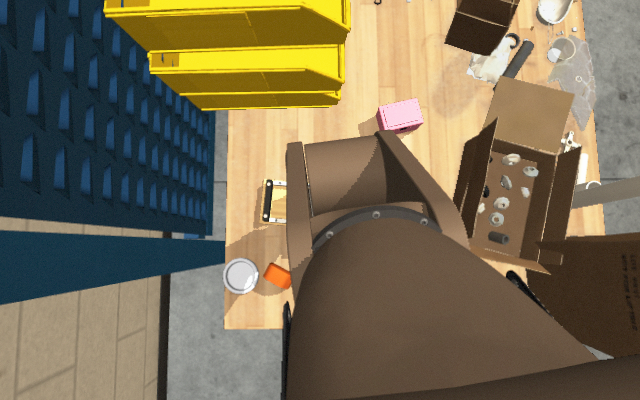

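```bash
python3 - <<'E'
from off import *
rep('railscrew',22,[(228,119),(409,119)]);rep('screw2',22,[(238,248),(399.5,248)]);rep('lid235',66,[(238,235),(391,235)]);rep('lid10',66,[(223,10),(404,10)])
E
python3 -m crank '[[160,0.004,0,0,0,0,0],[160,0.006,0,0,0,0,0],[160,0.006,0,0,0,0,0],[160,0.006,0,0,0,0,0],[160,0.006,0,0,0,0,0],[160,0.005,0,0,0,0,0],[160,0.003,0,0,0,0,0],[160,0,0,0,0,0,0]]'; for i in 1; do python3 -m crank '[[160,0.002,0,0,0,0,0]]'; python3 -m crank '[[160,0.002,0,0,0,0,0]]'; done; python3 m.py wrist w13
```

```text
railscrew e 215.6 mid -538.07 w [90.1]
screw2 e 145.9 mid -538.02 w [89.8]
lid235 e 172.0 mid -536.67 w [60.4]
lid10 e 252.4 mid -536.78 w [60.5]
clock: 17.23
ee_pos: [554.5, 137.2, 37.4]
tcp_rot: [[0.093, 0.996, 0.0], [0.996, -0.093, 0.0], [0.0, 0.0, -1.0]]
contact_force: [-0.2, -0.1, 0.0]
gripper_width: 0.371
clock: 17.35
ee_pos: [554.5, 138.8, 37.4]
tcp_rot: [[0.093, 0.996, 0.0], [0.996, -0.093, -0.0], [-0.0, 0.0, -1.0]]
contact_force: [-0.1, -2.9, 0.3]
gripper_width: 0.371
clock: 17.48
ee_pos: [554.7, 140.8, 37.4]
tcp_rot: [[0.093, 0.996, -0.0], [0.996, -0.093, -0.0], [-0.0, -0.0, -1.0]]
contact_force: [-1.0, -2.7, 1.4]
gripper_width: 0.373
lid [555.8 193.7] tilt 5.47 size 100.8 64.4
```

View pics/w13.png

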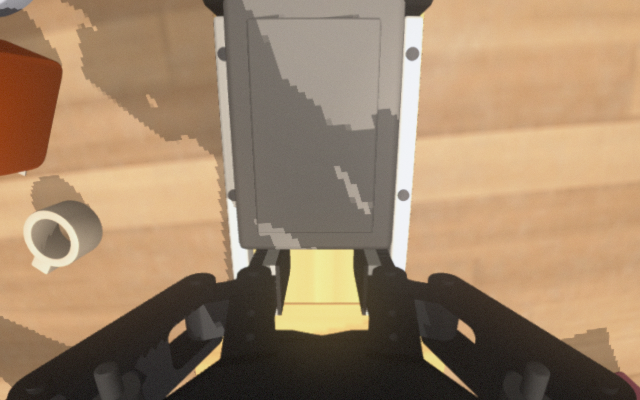

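```bash
for i in 1 ; do python3 -m crank '[[160,0.001,0,0,0,0,0],[160,0.001,0,0,0,0,0]]'|grep -E 'ee_pos|force'; python3 -m crank '[[160,0.001,0,0,0,0,0]]'|grep -E 'ee_pos|force'; python3 -m crank '[[160,0.001,0,0,0,0,0]]'|grep -E 'ee_pos|force';done
```

```text
ee_pos: [554.9, 142.9, 37.4]
contact_force: [0.0, -2.8, 1.6]
ee_pos: [555.0, 143.9, 37.3]
contact_force: [0.3, -3.7, 2.8]
ee_pos: [555.1, 144.9, 37.3]
contact_force: [-0.7, -5.0, 3.6]
```

```bash
python3 -m crank '[[160,0.001,0,0,0,0,0]]'|grep -E 'ee_pos|force'; python3 -m crank '[[160,0.0005,0,0,0,0,0]]'|grep -E 'ee_pos|force';  python3 m.py wrist w14
```

```text
ee_pos: [555.1, 145.3, 37.4]
contact_force: [0.6, -21.1, 6.5]
ee_pos: [555.1, 145.3, 37.4]
contact_force: [0.7, -22.2, 6.1]
lid [556.7 198.2] tilt 5.49 size 100.7 63.6
```

View pics/w14.png

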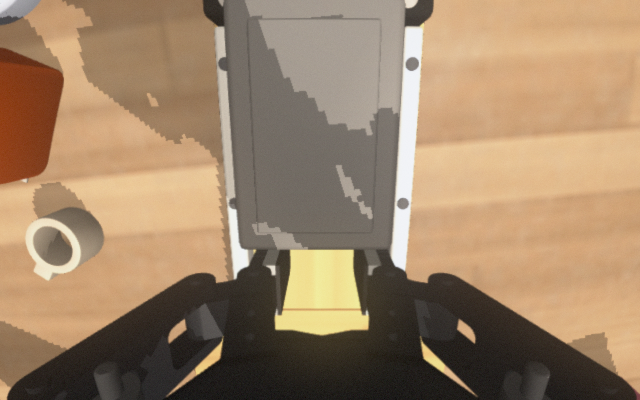

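Firm contact: 22 N at the stop, at the expected position. I'll back off straight, rise and check.

```bash
python3 -m crank '[[160,-0.004,0,0,0,0,0],[160,-0.015,0,0,0,0,0],[160,-0.02,0,0,0,0,0],[160,0,0,-0.05,0,0,0],[160,0,0,-0.06,0,0,0],[160,0,0,-0.06,0,0,0],[160,0,0,0,0,0,0]]'; python3 m.py wrist w15; python3 -m crank '[[160,-0.05,0,0,0,0,0],[160,-0.06,0,-0.04,0,0,0],[160,-0.06,0,0,0,0,0],[160,-0.06,0,0,0,0,0],[160,0,0,0,0,0,0],[160,0,0,0,0,0,0]]'; python3 m.py top t15; python3 m.py side s15
```

```text
clock: 19.2
ee_pos: [554.0, 106.8, 211.9]
tcp_rot: [[0.094, 0.996, 0.008], [0.996, -0.094, 0.001], [0.002, 0.008, -1.0]]
contact_force: [-0.5, -0.5, -0.3]
gripper_width: 0.372
lid [556.1 206.1] tilt 5.4 size 96.9 67.6
rail [510.6 159.2] tilt 5.28 size 153.0 9.5
rail [600.8 161. ] tilt 5.43 size 171.9 9.4
clock: 20.0
ee_pos: [530.0, -113.8, 240.8]
tcp_rot: [[0.095, 0.995, -0.002], [0.995, -0.095, 0.001], [0.001, -0.002, -1.0]]
contact_force: [1.0, -0.2, -1.1]
gripper_width: 0.376
lid [558.  201.1] tilt 5.18 size 95.4 64.4
rail [510.1 167.1] tilt 5.37 size 171.8 9.0
rail [599.5 158.7] tilt 5.29 size 171.6 9.1
```

View pics/w15.png

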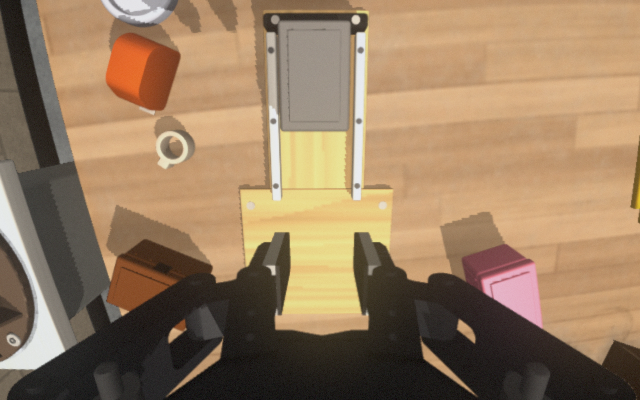

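View pics/t15.png

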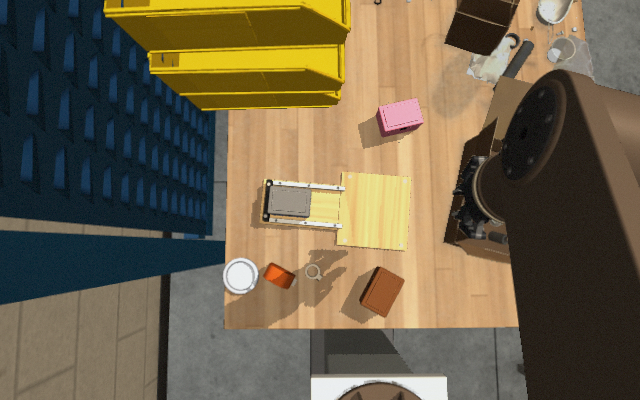

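Run:
```python
import cv2
a=cv2.imread('pics/w15.png')[0:150,250:385];cv2.imwrite('pics/c15.png',cv2.resize(a,None,fx=4,fy=4,interpolation=cv2.INTER_CUBIC))
b=cv2.imread('pics/s15.png')[150:250,270:370];cv2.imwrite('pics/cs15.png',cv2.resize(b,None,fx=6,fy=6,interpolation=cv2.INTER_CUBIC))
```

```text
(no output)
```

View pics/c15.png

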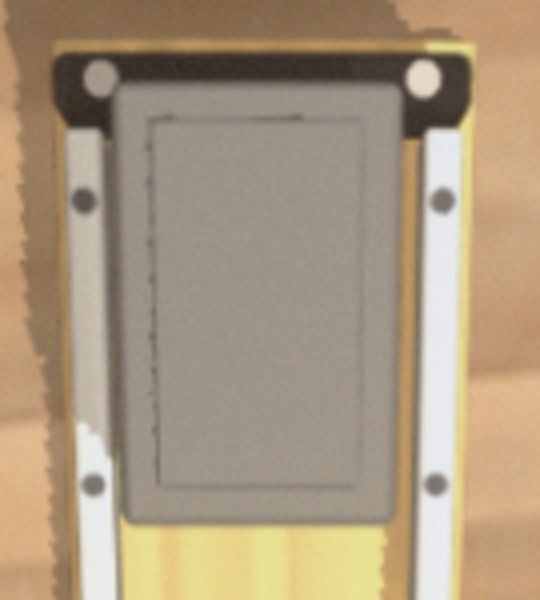

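View pics/cs15.png

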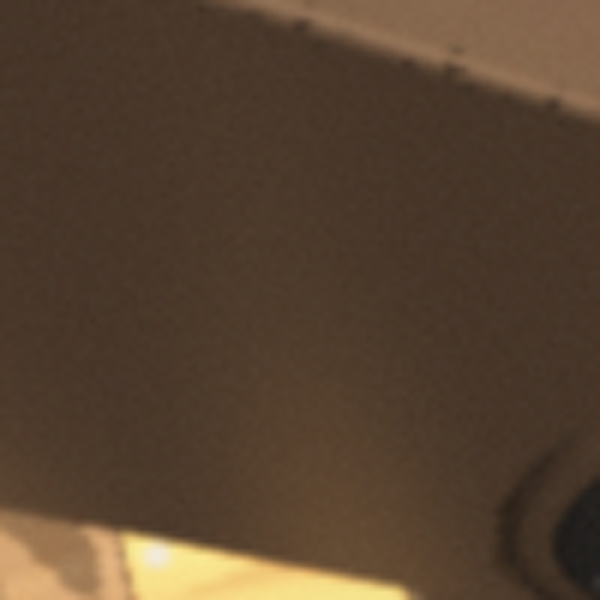

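```bash
python3 -c "
from plant import *
s=read_state();print(s['clock'],s['contact_force'],s['joint_vel']);print(sign_off())"
```

```text
20.1 [-0.1939495   0.64253241  0.71342293] [ 0.71266525 -0.28614517 -0.3244443  -0.11516608  0.09328483 -0.05525717]
the job is handed in; nothing more can be done
None
```

The blue parts box is home against the black stop, and I handed the job in at 20.1 s of the 72 s allowed. I squared it up with two side pushes, then pushed it down the lane from behind with two fingertips held above the rails.

What the last checks showed:
- **At the stop:** the push force rose from about 5 N to 22 N with the box front within about 1 mm of where I had measured the stop. I then backed straight off. The top camera puts the box origin at lane x of about 206 mm, against the 207 mm target.
- **Lane fit:** the box ran about 1.3 mm off the middle line, about 6.5 mm clear of the nearer rail, and I saw no contact with either rail.
- **Squareness:** the box and rail angles agree within 0.2° in the last wrist and top views.
- **Robot clear:** the fingertips are at z of about 240 mm and the force reads about zero.
- **Other objects:** the tape measure, collar and round lid look unmoved in the final top view, judged by eye.

Checks that disagreed or failed:
- The cameras differed by up to about 4 mm in absolute position, so I relied on box-to-rail measurements within one picture and on touch.
- The last wrist reading of the box's centre along the lane was about 5 mm farther on than the top camera's. The mask probably included part of the stop, because it measured the box too wide, so I did not use it.
- The arm hid the box in the final side view, so that view could not confirm the result.

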